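# Rock a stuck plug-in adapter out of its test fixture

## Robot

A 6-joint arm with a two-finger parallel gripper is mounted at the origin on the work surface. World frame = base frame: x ahead of the robot, y to its left, z up, the work surface at z = 0. Lengths are in m, angles in rad, forces in N, time in s.
With the tool pointing down it reaches from about 0.35 to 0.8 m from the base axis. Payload 7.3 kg.
Tool frame: the origin (TCP) lies at the very end of the fingers, on their centre line; the grasp point (between the pads) lies 19 mm behind it (manip.pinch_z is the distance from the TCP to the grasp point, in m); x points along the fingers, y is the direction in which the jaws open and shut, and the axes are right-handed (so a half turn about x gives the same grasp; the last joint's range is limited). The gripper opens to 85 mm and grips with 20 to 120 N. Pads are 22 mm wide; open, the fingers measure 114 mm over their backs; the gripper's body (76 mm by 85 mm) begins 54 mm behind the grasp point. The pads swing forward as they close: fully open they stand 13 mm farther back than shut.
Start: joints at [-1.323, 0.342, 1.524, -0, 1.275, -0.146], TCP at [0.201, -0.485, 0.231] pointing down, gripper open.
Joint ranges: [-2.53, 2.53], [-0.77, 2.02], [0.04, 2.7], [-1, 4.14], [0.28, 2.66], [-3.11, 3.11]. Speed limits (rad/s): [2.57, 2.57, 3.14, 3.14, 3.14, 3.14].

## Interface

Orientations are given as a rotation vector (axis times angle).
In Python, from workcell import manip, snapshot gives the robot as it stands.
- The arm moves only by the tool jog_arm, never from a script. Its argument "series" is a list that holds one entry, the list of rows, each a list of 4 numbers: the shift along the tool's x, y, z in m, then the turn about the tool's x in rad. A call has 1 to 8 rows; each row shifts and turns the commanded pose from where the row before left it, along the tool's axes as they then stand; what a row does not reach is not made up. A row lasts 1/10 s, in which the tool goes at most 50 mm and 8.59 degrees, less where a joint would pass 70% of its speed; a pose out of reach is approached as far as the arm can. A call with a gripper value outside its range is refused whole. "hand" is the closure, from 0 (fully open) to 1 (shut), set as the call begins (left out, the last holds). The fingers move at their own pace and stop on an object; "newtons" is the grip in N (left out, the last holds). Time passes only in rows, so rows that do not move let the fingers close. It gives the time, the measured TCP pose, the force and the opening at its end, in the units of the state.
- manip.sense(): the state, without advancing time (a new reading comes with each control period).
- snapshot(name): name is "side" or "top" or "wrist"; returns a dict with "frame" (480x640x3 uint8, red, green, blue), "depth" (480x640 float32, m along the optical axis (not along the pixel's ray), 0 where there is no reading), "fx", "fy", "cx", "cy" (pixels), "dist" ([k1, k2, p1, p2, k3] as OpenCV has them; the pictures are not rectified), "R" (3x3) and "t" (3): a world point X has camera coordinates R X + t. Camera axes: x right, y down, z forward; pixel columns grow to the right and rows downward; lengths in m; the calibration is good to about 2 mm. A picture is of the moment at which its call begins.
- manip.sign_off(): hands the job in, once; it reports no verdict.
The state is a dict: "t": time; "joint_positions": joint angles; "qvel": joint speeds; "joint_torque": joint torques, N m; "ee_pos": TCP position; "eef_rot": TCP orientation; "wrist_force": force on the tool from outside, world axes, zero at the start; "moment": the same for the moment, N m; "opening": finger opening in m.
Only numpy, scipy, OpenCV 4.12 (cv2) and the standard library are available. Lean on these libraries where they do the work, as an engineer would, in place of code of your own. Each camera call takes 0.05 s, during which the arm holds its last target.

## Task

The blue plug-in adapter is stuck in the test fixture: its two stiff orange jaws hook over its shoulders and it will not pull straight out. Take it by its yellow grip, rock it from side to side, towards one jaw and then the other, until it has pushed both jaws back and is free, and draw it up out of the fixture. Stand it gently upright and let go, wholly on the round white disc, without dropping it or disturbing the tweezers, the bottle or the metal box.

Things in the scene. Friction and masses are not known exactly. Their poses are not given: they have to be found in the camera images.
- fixture: Fixed test fixture; origin: centre of its underside, on the bench. Plate 100 (x) x 130 (y) x 12 mm. The adapter stands centred on the plate, axes along the fixture's, in a pocket: 1.2 mm play in y (curbs 12 mm high), 1.5 mm in x (cheeks 30 mm high). Orange jaws at its +y and -y sides; grey end posts centred 51 mm out in y, 14 mm thick, tops 82 mm above the bench. Rock along its y.
- adapter: Loose adapter, 0.15 to 0.27 kg, 125 mm tall; origin: centre of its flat underside, z up. Blue body 40 (x) x 30 (y) x 60 mm with shoulders at 60 mm; grey neck 26 x 12 mm up to 82 mm; yellow grip 24 x 24 mm from 82 to 125 mm. Starts upright, underside 12 mm above the bench. Pulled straight it lifts about 4 mm, then its shoulders catch under the jaw lips.
- grip (a point): On the adapter's axis in its yellow grip, 108 mm above its underside: grasp here from above, across either pair of faces. Tilting the adapter 0.16 rad or a little more towards a jaw (15 to 18 mm sideways here, about 10 N) pushes that jaw back far enough; the foot turns on its lower edge on that side and may slip 1 to 2 mm.
- jaw_left (a joint): How far the orange jaw on the fixture's +y side is pushed back (+y), m: starts at 0 to 0.0008, stops at 0.007. Stiff (15 N friction, no spring): it stays where pushed. Jaw 34 mm wide in x; at 0 its inner face is 0.3 mm from the adapter and its lip covers 4 mm of the shoulder: clear above 0.005. Both jaws must be clear for the adapter to come out.
- jaw_right (a joint): The same for the jaw on the fixture's -y side, pushed back towards -y: starts at 0 to 0.0008, stops at 0.007, clear above 0.005.
- jaw_left_lip (a point): Top of the inner edge of the +y jaw's lip (the lip is 8 mm thick), 84 mm above the bench; moves outward with the jaw.
- jaw_right_lip (a point): Top of the inner edge of the -y jaw's lip (the lip is 8 mm thick), 84 mm above the bench; moves outward with the jaw.
- disc: Round white ceramic disc on a black underlay, fixed, diameter 130 mm, top face 8 mm above the bench. Origin: centre of its underside on the bench.
- tweezers: Black test tweezers with steel tips, 150 x 26 x 24 mm, lying along their x axis, loose; leave alone. Origin: on the bench near the middle.
- reference_box: Small steel reference box 70 x 55 x 40 mm with two brass terminals (52 mm tall in all), loose; leave alone. Origin: centre of the underside.
- bottle: White plastic bottle with a blue cap, diameter 50 mm, 120 mm tall, loose; leave alone. Origin: centre of the underside.

How it is judged:
By the outcome, as a careful person would: the job done as asked, in the order asked, and still so for the second after the job is handed in, with the robot touching nothing.
It also fails if it takes over 48 s, if anything falls off the work surface, if the arm or the gripper's body presses on something with over 40 N, if the wrist force passes 120 N, or if a joint passes its speed limit or range.

## Working session

There is one attempt and no reset: what is moved stays moved. The work goes in short steps, Python scripts to look and compute and a tool call to move; the robot and the scene stay as the last step left them, time stands still between calls to the robot, and variables do not carry over. Pictures are saved under pics/ and viewed, and the job is handed in when it is done.

Besides the shell and the picture viewer there is one more tool, called after "Emit:" as name([rows], argument=value, ...), one row to a line, values as JSON. jog_arm: Moves the arm, as the interface text tells. Its arguments: {"type":"object","properties":{"series":{"type":"array","items":{"type":"array","items":{"type":"array","items":{"type":"number"}}}},"hand":{"type":"number"},"newtons":{"type":"number"}},"required":["series"]}

```bash
mkdir -p pics; ls; python3 - <<'E'
from workcell import manip, snapshot
import cv2,numpy as np
s=manip.sense(); print(s, manip.pinch_z)
for n in ("side","top"):
    d=snapshot(n); cv2.imwrite(f"pics/{n}0.png",d["frame"][:,:,::-1]); np.savez(f"{n}0.npz",**d)
    print(n,d["fx"],d["cx"],d["cy"],d["dist"],d["R"],d["t"])
E
```

```text
pics
{'t': 0.0, 'joint_positions': array([-1.32298795e+00,  3.42720876e-01,  1.52503432e+00,  2.32153714e-05,
        1.27542460e+00, -1.45992876e-01]), 'qvel': array([ 1.35874666e-03,  4.75685069e-04,  3.40534787e-04, -1.30930019e-03,
        6.00525441e-05,  9.16689203e-04]), 'joint_torque': array([-1.09589553e-03, -4.33682764e+01, -2.46011531e+01, -4.04932116e-04,
        7.82613672e-03,  2.60894240e-06]), 'ee_pos': array([ 0.20137074, -0.48439507,  0.23062089]), 'eef_rot': array([ 2.00590748,  0.40177628, -2.00602732]), 'wrist_force': array([ 0.34663953,  0.70485044, -0.9054344 ]), 'moment': array([-0.02822785, -0.00407579,  0.01187079]), 'opening': 0.08523069166686245} 0.0187
side 479.51465764220154 325.7363875239451 245.33282172137487 [-0.11376489  0.          0.          0.          0.        ] [[ 0.80344287 -0.59535966 -0.00514176]
 [-0.45907461 -0.61397972 -0.64208988]
 [ 0.37911747  0.51824298 -0.76661213]] [-0.45016434  0.31335821  0.58430433]
top 453.5853145836269 317.6180035581102 244.5753359688722 [-0.09857146  0.          0.          0.          0.        ] [[-0.01282757 -0.99953598 -0.02762767]
 [-0.99608554  0.01519021 -0.08707955]
 [ 0.08745881  0.0264025  -0.99581819]] [0.02569818 0.60243962 0.70307919]
```

View pics/top0.png

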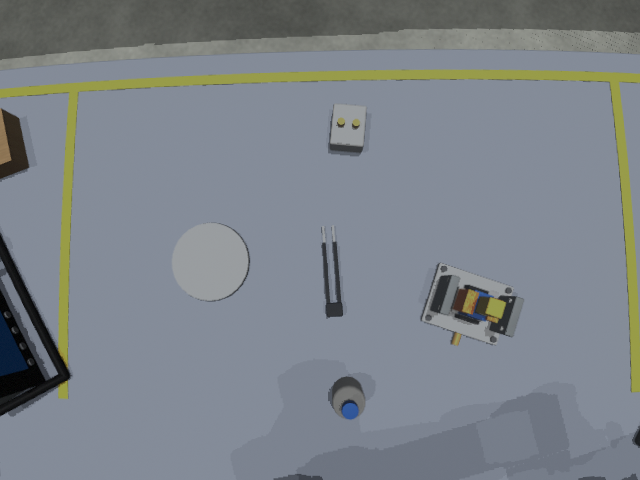

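View pics/side0.png

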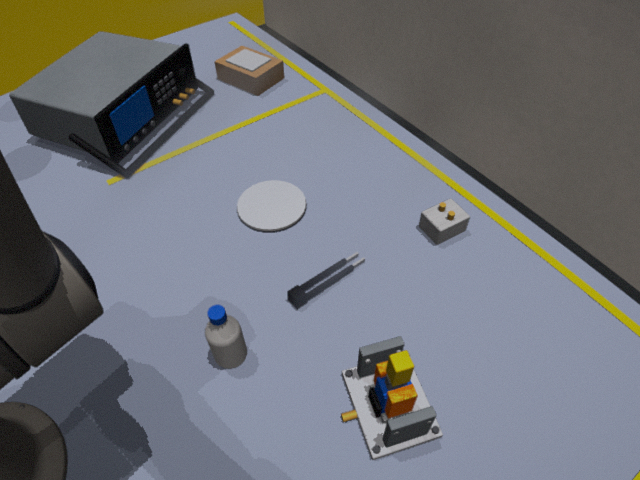

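The top view shows the fixture around (472,304) with the yellow grip at (495,309), and its long axis points right and slightly down. The disc is at (210,262), the tweezers at (332,270), the bottle at (348,400) and the box at (348,128). The path from fixture to disc crosses only the tweezers, which lie low.

```bash
cat > h.py <<'E'
import numpy as np,cv2
def load(f): return dict(np.load(f))
def K(d): return np.array([[d["fx"],0,d["cx"]],[0,d["fy"],d["cy"]],[0,0,1]],float)
def toplane(d,px,z):
    px=np.asarray(px,float).reshape(-1,1,2)
    u=cv2.undistortPoints(px,K(d),d["dist"]).reshape(-1,2)
    r=np.c_[u,np.ones(len(u))]@d["R"]; c=-d["R"].T@d["t"]
    return c+r*((z-c[2])/r[:,2])[:,None]
def proj(d,X):
    return cv2.projectPoints(np.asarray(X,float).reshape(-1,3),cv2.Rodrigues(d["R"])[0],d["t"],K(d),d["dist"])[0].reshape(-1,2)
def big(m):
    c,_=cv2.findContours(m.astype(np.uint8),cv2.RETR_EXTERNAL,cv2.CHAIN_APPROX_NONE); return max(c,key=cv2.contourArea)
E
python3 - <<'E'
from h import *
for n in("top","side"):
    d=load(n+"0.npz"); f=d["frame"]; hsv=cv2.cvtColor(f,cv2.COLOR_RGB2HSV)
    roi=np.zeros(f.shape[:2],bool)
    if n=="top": roi[255:355,410:530]=1
    else: roi[330:465,330:450]=1
    y=cv2.inRange(hsv,(26,150,150),(34,255,255))>0
    y&=roi
    c=big(y); print(n,"yellow area",cv2.contourArea(c),cv2.boundingRect(c))
    # bright top face: by depth/plane height
    bright=y&(f[:,:,0]>200); c2=big(bright) if bright.any() else c
    for cc in (c,c2):
        P=toplane(d,cc.reshape(-1,2),0.137)[:,:2].astype(np.float32)
        r=cv2.minAreaRect(P*1000); print(r)
    # plate
    w=(hsv[:,:,1]<25)&(hsv[:,:,2]>150)&roi
    ys,xs=np.where(w); P=toplane(d,np.c_[xs,ys],0.012)[:,:2].astype(np.float32)
    hull=cv2.convexHull(np.c_[xs,ys].astype(np.int32)); print("plate px",cv2.minAreaRect(hull), "world",cv2.minAreaRect(P*1000))
    # disc
    roi[:]=0
    if n=="top": roi[215:310,165:255]=1
    else: roi[175:235,230:315]=1
    w=(hsv[:,:,1]<25)&(hsv[:,:,2]>150)&roi
    c=big(w); P=toplane(d,c.reshape(-1,2),0.008)[:,:2].astype(np.float32)
    print("disc",cv2.minEnclosingCircle(P*1000), cv2.fitEllipse(P*1000))
d=load("top0.npz");f=d["frame"]
cv2.imwrite("pics/fix0.png",cv2.resize(f[250:360,405:535,::-1],None,fx=6,fy=5.4,interpolation=cv2.INTER_CUBIC))
E
```

```text
Traceback (most recent call last):
  File "h.py", line 12, in big
    c,_=cv2.findContours(m.astype(np.uint8),cv2.RETR_EXTERNAL,cv2.CHAIN_APPROX_NONE); return max(c,key=cv2.contourArea)
                                                                                             ~~~^^^^^^^^^^^^^^^^^^^^^^^
ValueError: max() iterable argument is empty
```

```bash
python3 - <<'E'
from h import *
for n in("top","side"):
    d=load(n+"0.npz"); f=d["frame"]; hsv=cv2.cvtColor(f,cv2.COLOR_RGB2HSV)
    if n=="top": print(hsv[309,495],hsv[300,470],hsv[304,460],hsv[285,455],hsv[262,210],hsv[320,500],hsv[330,480],hsv[200,210])
    else: print(hsv[370,400],hsv[358,400],hsv[430,370],hsv[205,270])
    roi=np.zeros(f.shape[:2],bool)
    if n=="top": roi[255:355,410:530]=1
    else: roi[330:465,330:450]=1
    y=(cv2.inRange(hsv,(24,150,90),(36,255,255))>0)&roi
    c=big(y); print(n,"yellow area",cv2.contourArea(c),cv2.boundingRect(c))
    x0,y0,w0,h0=cv2.boundingRect(c); print(f[y0:y0+h0:2,x0:x0+w0:2,0])
    dd=d["depth"]; ys,xs=np.where(y); 
    u=cv2.undistortPoints(np.c_[xs,ys].astype(float).reshape(-1,1,2),K(d),d["dist"]).reshape(-1,2)
    z=dd[ys,xs]; X=(np.c_[u*z[:,None],z]-d["t"])@d["R"]
    top=X[(X[:,2]>.132)&(X[:,2]<.145)]; print(len(top),cv2.minAreaRect((top[:,:2]*1000).astype(np.float32)),np.median(top[:,2]))
    # points by depth: plate height
    ys,xs=np.where(roi); z=dd[ys,xs]
    u=cv2.undistortPoints(np.c_[xs,ys].astype(float).reshape(-1,1,2),K(d),d["dist"]).reshape(-1,2)
    X=(np.c_[u*z[:,None],z]-d["t"])@d["R"]
    pl=X[(X[:,2]>.008)&(X[:,2]<.016)]; print("plate",len(pl),cv2.minAreaRect((pl[:,:2]*1000).astype(np.float32)))
    po=X[(X[:,2]>.076)&(X[:,2]<.087)]; print("tops",len(po),cv2.minAreaRect((po[:,:2]*1000).astype(np.float32)))
    roi[:]=0
    if n=="top": roi[215:310,165:255]=1
    else: roi[175:235,230:315]=1
    w=(hsv[:,:,1]<40)&(hsv[:,:,2]>120)&roi
    c=big(w); P=toplane(d,c.reshape(-1,2),0.008)[:,:2].astype(np.float32)
    print("disc",cv2.minEnclosingCircle(P*1000), cv2.fitEllipse(P*1000))
d=load("top0.npz");f=d["frame"]
cv2.imwrite("pics/fix0.png",cv2.resize(f[250:360,405:535,::-1],None,fx=6,fy=5.4,interpolation=cv2.INTER_CUBIC))
E
```

```text
[ 31 128 155] [ 22 139 150] [  8 106  65] [100  18 128] [100  10 159] [108  27  47] [105  10 159] [109  35 154]Traceback (most recent call last):
  File "<stdin>", line 10, in <module>
  File "h.py", line 12, in big
    c,_=cv2.findContours(m.astype(np.uint8),cv2.RETR_EXTERNAL,cv2.CHAIN_APPROX_NONE); return max(c,key=cv2.contourArea)
                                                                                             ~~~^^^^^^^^^^^^^^^^^^^^^^^
ValueError: max() iterable argument is empty
```

```bash
cat > m.py <<'E'
from h import *
def pts(d,m):
    ys,xs=np.where(m&(d["depth"]>0)); z=d["depth"][ys,xs]
    u=cv2.undistortPoints(np.c_[xs,ys].astype(float).reshape(-1,1,2),K(d),d["dist"]).reshape(-1,2)
    return (np.c_[u*z[:,None],z]-d["t"])@d["R"]
if __name__=="__main__":
  for n in("top","side"):
    d=load(n+"0.npz"); f=d["frame"]; hsv=cv2.cvtColor(f,cv2.COLOR_RGB2HSV)
    roi=np.zeros(f.shape[:2],bool)
    if n=="top": roi[255:355,410:530]=1
    else: roi[330:465,330:450]=1
    y=(cv2.inRange(hsv,(26,90,80),(36,255,255))>0)&roi
    c=big(y); print(n,"yellow area",cv2.contourArea(c),cv2.boundingRect(c))
    x0,y0,w0,h0=cv2.boundingRect(c); print(f[y0:y0+h0:2,x0:x0+w0:2,0])
    X=pts(d,y); 
    top=X[(X[:,2]>.132)&(X[:,2]<.145)]; print(len(top),cv2.minAreaRect((top[:,:2]*1000).astype(np.float32)),np.median(top[:,2]))
    X=pts(d,roi)
    pl=X[(X[:,2]>.008)&(X[:,2]<.016)]; print("plate",len(pl),cv2.minAreaRect((pl[:,:2]*1000).astype(np.float32)))
    po=X[(X[:,2]>.076)&(X[:,2]<.087)]; print("tops",len(po),cv2.minAreaRect((po[:,:2]*1000).astype(np.float32)))
    roi[:]=0
    if n=="top": roi[215:310,165:255]=1
    else: roi[175:235,230:315]=1
    w=(hsv[:,:,1]<25)&(hsv[:,:,2]>120)&roi
    c=big(w); P=toplane(d,c.reshape(-1,2),0.008)[:,:2].astype(np.float32)
    print("disc",cv2.minEnclosingCircle(P*1000), cv2.fitEllipse(P*1000))
  d=load("top0.npz");f=d["frame"]
  cv2.imwrite("pics/fix0.png",cv2.resize(f[250:360,405:535,::-1],None,fx=6,fy=5.4,interpolation=cv2.INTER_CUBIC))
E
python3 m.py
```

```text
top yellow area 254.0 (486, 298, 20, 25)
[[ 58  59 139 143 141 125  71  43  44  42]
 [ 58  61 151 152 152 152 149 138  86  41]
 [ 58 107 152 152 152 152 151 152 152 151]
 [ 57 135 152 151 152 152 152 151 152 152]
 [ 58 149 152 151 151 152 151 152 152 136]
 [ 98 151 152 152 152 152 152 152 152 110]
 [132 151 152 152 151 152 152 152 152  56]
 [145 153 152 152 152 152 152 152 139  42]
 [ 60 114 142 152 152 152 151 151 120  41]
 [ 59 127  90  81 128 142 152 152  81  41]
 [ 66 147 149 149 149 136  92 117  42  43]
 [ 98 100 136 144 150 151  92  42  42  41]
 [153 113 107  48  80 129  43  41  43  42]]
273 ((503.82525634765625, -225.78651428222656), (22.94208335876465, 24.096559524536133), 67.82723236083984) 0.1375521632973773
plate 2289 ((494.5520324707031, -222.31161499023438), (130.35711669921875, 120.77616882324219), 70.64155578613281)
tops 1192 ((504.0245361328125, -225.75611877441406), (115.93701171875, 59.82917022705078), 70.34684753417969)
disc ((579.76806640625, 198.72189331054688), 65.23965454101562) ((579.6026611328125, 198.67628479003906), (128.24000549316406, 128.8191375732422), 
[... 443 characters left out ...]
 176 178 176 178 176 179]
 [ 57  63 150 181 178 179 177 178 180 180 169 142]
 [ 66  61 110 180 179 177 180 165 140 111  87  88]
 [ 65  66  70 154 152 132  93  89  79  80  85 107]]
340 ((502.5075378417969, -226.53268432617188), (22.75501823425293, 22.89133644104004), 70.77375793457031) 0.13678084372386443
plate 2709 ((493.5914611816406, -223.75233459472656), (130.4095458984375, 120.53390502929688), 70.17121124267578)
tops 1692 ((502.7045593261719, -226.33840942382812), (116.88978576660156, 60.18413162231445), 70.42801666259766)
disc ((578.9849853515625, 198.13088989257812), 65.33952331542969) ((578.8757934570312, 197.9706268310547), (128.06309509277344, 128.44601440429688), 58.35542678833008)
```

```bash
ls pics
```

```text
fix0.png
side0.png
top0.png
```

```bash
cat > go.py <<'E'
import sys,numpy as np
from scipy.spatial.transform import Rotation as Ro
from workcell import manip
def rep(target=None,yang=None):
    s=manip.sense(); R=Ro.from_rotvec(s["eef_rot"]).as_matrix(); p=s["ee_pos"]
    print("t",s["t"],"p",p.round(4),"F",s["wrist_force"].round(1),"open",round(s["opening"],4))
    print("toolx",R[:,0].round(3),"yang",np.degrees(np.arctan2(R[1,1],R[0,1])).round(2),"q",s["joint_positions"].round(2))
    if yang is not None:
        a=np.arctan2(R[1,1],R[0,1]); 
        for y in (yang,yang+180):
            w=(np.radians(y)-a+np.pi)%(2*np.pi)-np.pi; print("turn about x",(-w).round(4), "for",y)
    if target is not None: print("shift tool", (R.T@(np.array(target)-p)).round(4))
    return s,R
if __name__=="__main__":
    a=[float(v) for v in sys.argv[1:]]
    rep(a[:3] if len(a)>=3 else None, a[3] if len(a)>3 else None)
E
python3 go.py 0.5033 -0.226 0.2 -19.6
```

```text
t 0.1 p [ 0.2014 -0.4844  0.2307] F [ 0.2 -0.1  0.7] open 0.0854
toolx [-0.     0.001 -1.   ] yang -67.44 q [-1.32  0.34  1.52  0.    1.28 -0.15]
turn about x -0.8349 for -19.6
turn about x 2.3067 for 160.4
shift tool [ 0.031  -0.1228 -0.378 ]
```

View pics/fix0.png

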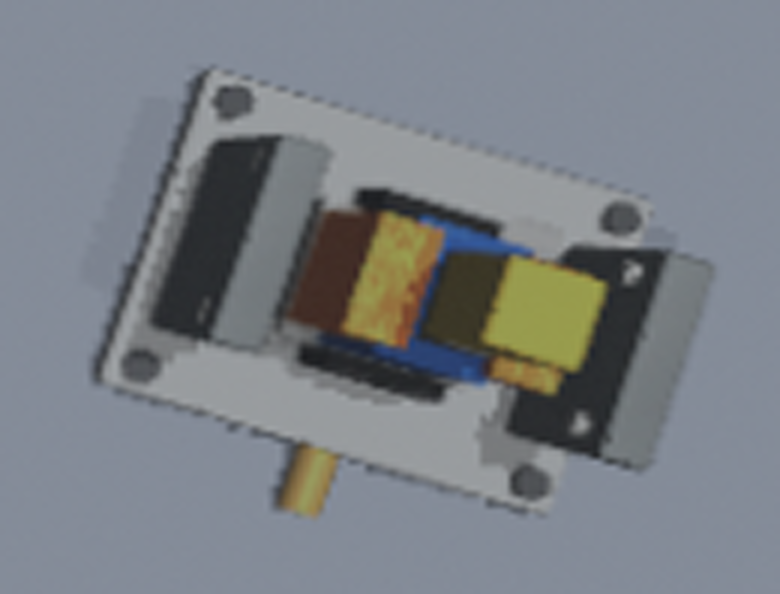

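The crop shows the knob on the robot side of the plate, both jaws closed over the blue shoulders, and the yellow grip square standing upright. I'll turn the tool so the pads close across the fixture's x faces. That lets the adapter pivot between the pads when it is rocked along y.

Emit:
jog_arm([
  [[0,0,0,-0.14],[0,0,0,-0.14],[0,0,0,-0.14],[0,0,0,-0.14],[0,0,0,-0.14],[0,0,0,-0.135],[0,0,0,0]],
], hand=0.2, newtons=50)

```text
t: 0.8
ee_pos: [0.2014, -0.4846, 0.2309]
eef_rot: [1.456, 1.029, -1.456]
wrist_force: [-0.2, 0.2, -0.7]
opening: 0.0683
```

```bash
python3 go.py 0.5033 -0.226 0.2 -19.6
```

```text
t 0.8 p [ 0.2014 -0.4846  0.2309] F [-0.2  0.2 -0.7] open 0.0683
toolx [-0.     0.001 -1.   ] yang -19.53 q [-1.32  0.34  1.52 -0.    1.28 -0.98]
turn about x 0.0012 for -19.6
turn about x -3.1404 for 160.4
shift tool [ 0.0311  0.1981 -0.3446]
```

Emit:
jog_arm([
  [[0,0.0247,-0.0431,0],[0,0.0247,-0.0431,0],[0,0.0247,-0.0431,0],[0,0.0247,-0.0431,0],[0,0.0247,-0.0431,0],[0,0.0247,-0.0431,0],[0,0.0247,-0.043,0],[0,0.0247,-0.043,0]],
])

```text
t: 1.6
ee_pos: [0.5044, -0.2248, 0.2312]
eef_rot: [1.459, 1.025, -1.46]
wrist_force: [0.0, -1.7, 0.1]
opening: 0.0684
```

Emit:
jog_arm([
  [[0,0,0,0],[0,0,0,0]],
])

```text
t: 1.8
ee_pos: [0.5035, -0.2255, 0.2308]
eef_rot: [1.456, 1.028, -1.458]
wrist_force: [-1.2, 0.3, -0.8]
opening: 0.0685
```

```bash
python3 go.py 0.5033 -0.226 0.1015 -19.6; python3 - <<'E'
from workcell import snapshot
import cv2,numpy as np
for n in ("wrist","side"):
    d=snapshot(n); cv2.imwrite(f"pics/{n}1.png",d["frame"][:,:,::-1]); np.savez(f"{n}1.npz",**d)
E
```

```text
t 1.8 p [ 0.5035 -0.2255  0.2308] F [-1.2  0.3 -0.8] open 0.0685
toolx [-0.001  0.    -1.   ] yang -19.6 q [-0.56  0.39  1.45 -0.    1.3  -0.22]
turn about x -0.0 for -19.6
turn about x 3.1416 for 160.4
shift tool [1.293e-01 1.000e-04 6.000e-04]
```

View pics/wrist1.png

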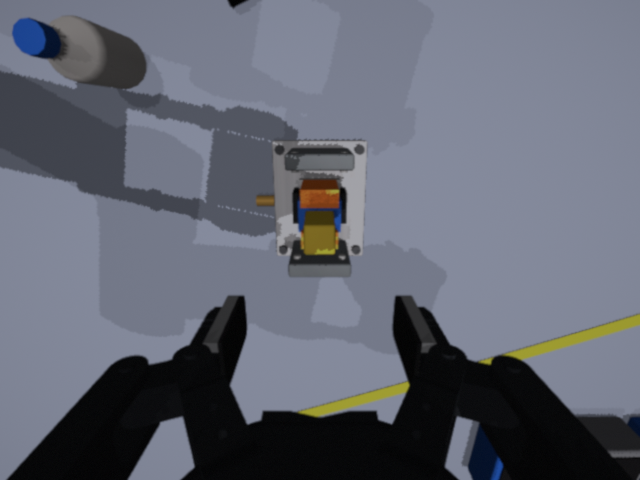

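View pics/side1.png

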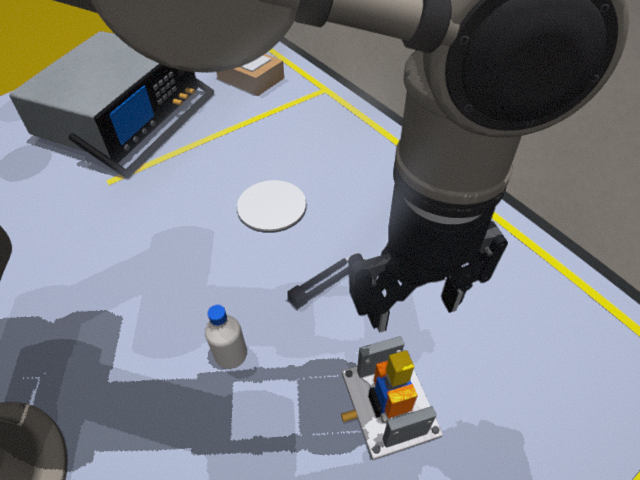

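The wrist view has the yellow grip at (320,235), centred between the fingers (245 to 395), and the side view has a clear view of both jaws. Descending now.

Emit:
jog_arm([
  [[0.035,0,0,0],[0.035,0,0,0],[0.03,0,0,0],[0.02,0,0.0003,0],[0.009,0,0.0003,0],[0,0,0,0]],
])

```text
t: 2.5
ee_pos: [0.5018, -0.2278, 0.1016]
eef_rot: [1.458, 1.028, -1.46]
wrist_force: [-0.4, -0.1, -0.2]
opening: 0.0684
```

Emit:
jog_arm([
  [[0,0,0,0],[0,0,0,0],[0,0,0,0],[0,0,0,0],[0,0,0,0],[0,0,0,0],[0,0,0,0],[0,0,0,0]],
], hand=1, newtons=40)

```text
t: 3.3
ee_pos: [0.5033, -0.2273, 0.1034]
eef_rot: [1.456, 1.026, -1.456]
wrist_force: [-2.2, 0.4, 6.8]
opening: 0.0234
```

```bash
python3 go.py 0.5033 -0.226 0.1015 -19.6; python3 - <<'E'
from workcell import snapshot
import cv2,numpy as np
for n in ("side",):
    d=snapshot(n); cv2.imwrite(f"pics/{n}2.png",cv2.resize(d["frame"][300:480,300:480,::-1],None,fx=3.3,fy=3.3,interpolation=2)); np.savez(f"{n}2.npz",**d)
E
```

```text
t 3.3 p [ 0.5033 -0.2273  0.1034] F [-2.2  0.4  6.8] open 0.0234
toolx [ 0.001 -0.001 -1.   ] yang -19.59 q [-0.56  0.52  1.62 -0.    1.   -0.22]
turn about x 0.0003 for -19.6
turn about x -3.1413 for 160.4
shift tool [ 0.0019 -0.0004 -0.0012]
```

View pics/side2.png

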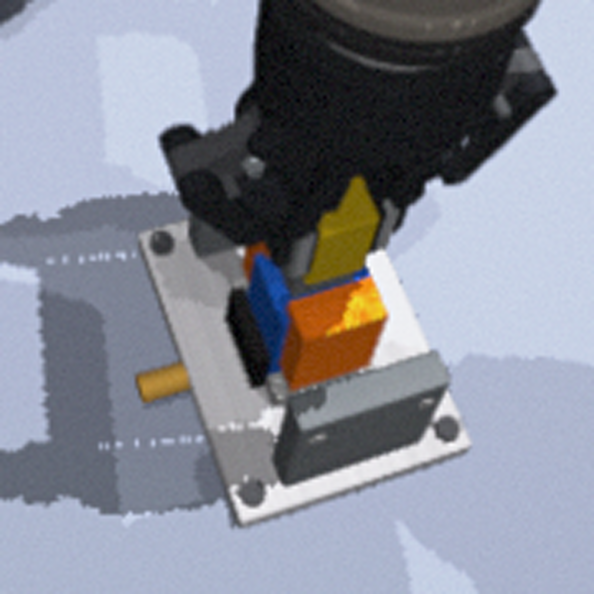

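The adapter is gripped with a 23.4 mm opening, and the pads are on the yellow grip above the near orange jaw at (335,320) in the crop. First rock is towards +y, which is tool -z.

Emit:
jog_arm([
  [[0,0,-0.003,0],[0,0,-0.003,0],[0,0,-0.003,0],[0,0,-0.003,0],[0,0,-0.003,0]],
])

```text
t: 3.85
ee_pos: [0.5075, -0.216, 0.1039]
eef_rot: [1.452, 1.023, -1.458]
wrist_force: [-8.2, -12.7, 9.8]
opening: 0.0238
```

```bash
cat >> go.py <<'E'
    s,R=None,None
    s=manip.sense(); f=np.array([np.cos(np.radians(70.4)),np.sin(np.radians(70.4)),0]); g=np.array([f[1],-f[0],0])
    r=s["ee_pos"]-np.array([.5033,-.226,0])
    print("along y mm",(r@f*1000).round(1),"x",(r@g*1000).round(1),"Fy",(s["wrist_force"]@f).round(1),"Fx",(s["wrist_force"]@g).round(1),"M",s["moment"].round(2))
E
python3 go.py
```

```text
t 3.85 p [ 0.5075 -0.216   0.1039] F [ -8.2 -12.7   9.8] open 0.0238
toolx [-0.    -0.006 -1.   ] yang -19.55 q [-0.54  0.52  1.62 -0.01  1.   -0.19]
along y mm 10.8 x 0.6 Fy -14.7 Fx -3.4 M [-2.18  1.61  0.07]
```

Emit:
jog_arm([
  [[-0.001,0,-0.002,0],[-0.0005,0,-0.002,0],[-0.0005,0,-0.002,0],[0,0,-0.002,0],[0,0,0,0]],
])

```text
t: 4.35
ee_pos: [0.5097, -0.2093, 0.1044]
eef_rot: [1.45, 1.023, -1.46]
wrist_force: [-6.6, -16.5, -2.7]
opening: 0.0234
```

```bash
python3 go.py
```

```text
t 4.35 p [ 0.5097 -0.2093  0.1044] F [ -6.6 -16.5  -2.7] open 0.0234
toolx [-0.002 -0.007 -1.   ] yang -19.56 q [-0.53  0.52  1.62 -0.01  1.   -0.18]
along y mm 17.9 x 0.4 Fy -17.7 Fx -0.7 M [-2.74  1.07  0.04]
```

Emit:
jog_arm([
  [[0,0,-0.0015,0],[0,0,-0.001,0],[0,0,0,0]],
])

```text
t: 4.65
ee_pos: [0.5099, -0.2087, 0.1044]
eef_rot: [1.448, 1.022, -1.461]
wrist_force: [-8.9, -24.4, -3.9]
opening: 0.0232
```

```bash
python3 go.py;  python3 - <<'E'
from workcell import snapshot
import cv2,numpy as np
for n in ("side","top"):
    d=snapshot(n); np.savez(f"{n}3.npz",**d)
    c=d["frame"][300:480,300:480,::-1] if n=="side" else d["frame"][240:360,410:530,::-1]
    cv2.imwrite(f"pics/{n}3.png",cv2.resize(c,(594,594),interpolation=2))
E
```

```text
t 4.65 p [ 0.5099 -0.2087  0.1044] F [ -8.9 -24.4  -3.9] open 0.0232
toolx [-0.003 -0.009 -1.   ] yang -19.56 q [-0.52  0.52  1.62 -0.01  1.   -0.17]
along y mm 18.5 x 0.4 Fy -26.0 Fx -0.2 M [-3.84  1.62  0.05]
```

View pics/side3.png

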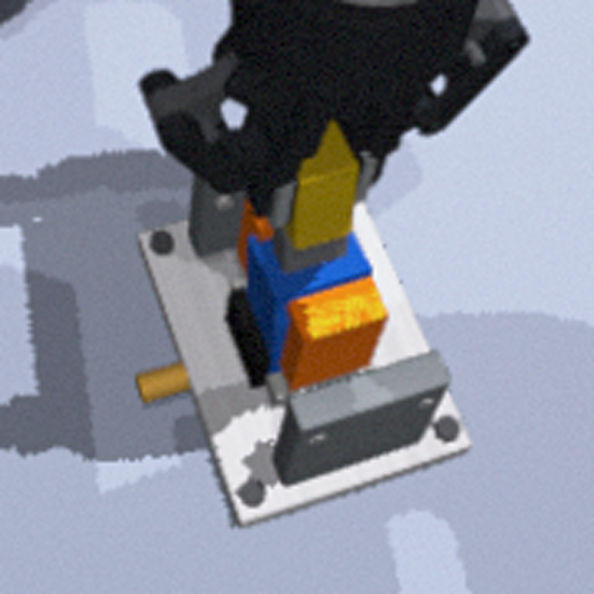

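The force jumped from 18 to 26 N over the last 0.6 mm, so the +y jaw has most likely reached its stop. In the crop the adapter leans away from the near jaw at (335,320), with its blue shoulder exposed. Rocking the other way now.

Emit:
jog_arm([
  [[0,0,0.005,0],[0.001,0,0.005,0],[0.001,0,0.005,0],[0,0,0.005,0],[0,0,0.004,0],[0,0,0.004,0],[-0.0005,0,0.004,0],[-0.0005,0,0.003,0]],
])

```text
t: 5.55
ee_pos: [0.5009, -0.2334, 0.1035]
eef_rot: [1.46, 1.03, -1.453]
wrist_force: [5.3, 10.6, 0.9]
opening: 0.0234
```

```bash
python3 go.py
```

```text
t 5.55 p [ 0.5009 -0.2334  0.1035] F [ 5.3 10.6  0.9] open 0.0234
toolx [ 0.002  0.004 -1.   ] yang -19.59 q [-0.58  0.52  1.62  0.01  1.   -0.24]
along y mm -7.8 x 0.2 Fy 11.8 Fx 1.4 M [ 2.03 -1.02  0.03]
```

Emit:
jog_arm([
  [[-0.0005,0,0.003,0],[0,0,0.003,0],[0,0,0.003,0],[0,0,0.002,0],[0,0,0,0]],
])

```text
t: 6.05
ee_pos: [0.4973, -0.2435, 0.104]
eef_rot: [1.461, 1.03, -1.453]
wrist_force: [4.8, 12.3, 2.9]
opening: 0.0235
```

```bash
python3 go.py
```

```text
t 6.05 p [ 0.4973 -0.2435  0.104 ] F [ 4.8 12.3  2.9] open 0.0235
toolx [ 0.002  0.004 -1.   ] yang -19.58 q [-0.6   0.52  1.61  0.01  1.   -0.26]
along y mm -18.5 x 0.2 Fy 13.2 Fx 0.4 M [ 2.09 -0.98 -0.01]
```

Emit:
jog_arm([
  [[0,0,0.0015,0],[0,0,0.001,0],[0,0,0,0]],
])

```text
t: 6.35
ee_pos: [0.497, -0.2442, 0.1039]
eef_rot: [1.463, 1.032, -1.452]
wrist_force: [8.4, 18.3, 3.0]
opening: 0.0235
```

```bash
python3 go.py
```

```text
t 6.35 p [ 0.497  -0.2442  0.1039] F [ 8.4 18.3  3. ] open 0.0235
toolx [ 0.003  0.007 -1.   ] yang -19.58 q [-0.6   0.53  1.61  0.01  1.   -0.26]
along y mm -19.2 x 0.2 Fy 20.0 Fx 1.8 M [ 2.98 -1.44 -0.02]
```

Emit:
jog_arm([
  [[0,0,-0.004,0],[0,0,-0.005,0],[0.0005,0,-0.005,0],[0.0005,0,-0.005,0],[0,0,-0.0035,0],[0,0,0,0],[0,0,0,0]],
])

```text
t: 7.05
ee_pos: [0.5029, -0.2275, 0.1027]
eef_rot: [1.457, 1.027, -1.456]
wrist_force: [0.0, -3.0, 0.4]
opening: 0.0237
```

```bash
python3 go.py;  python3 - <<'E'
from workcell import snapshot
import cv2,numpy as np
for n in ("side","top"):
    d=snapshot(n); np.savez(f"{n}4.npz",**d)
    c=d["frame"][300:480,300:480,::-1] if n=="side" else d["frame"][240:360,410:530,::-1]
    cv2.imwrite(f"pics/{n}4.png",cv2.resize(c,(594,594),interpolation=2))
E
```

```text
t 7.05 p [ 0.5029 -0.2275  0.1027] F [ 0.  -3.   0.4] open 0.0237
toolx [ 0.  0. -1.] yang -19.6 q [-0.56  0.52  1.62  0.    1.   -0.22]
along y mm -1.5 x 0.2 Fy -2.8 Fx 1.0 M [-0.76  0.    0.05]
```

View pics/side4.png

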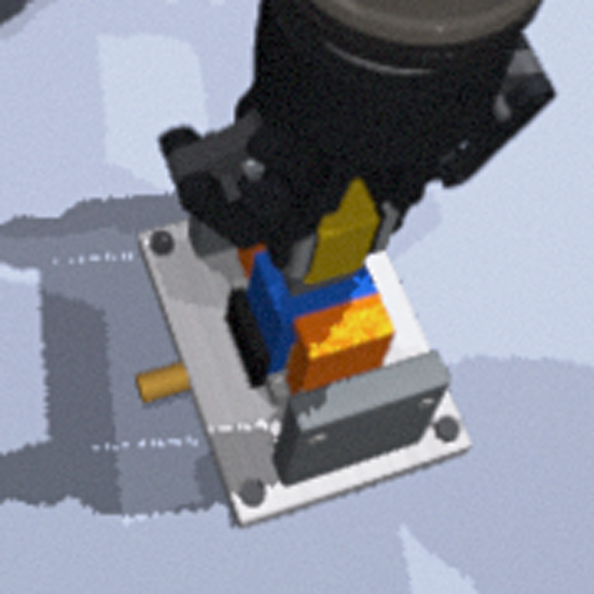

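View pics/top4.png

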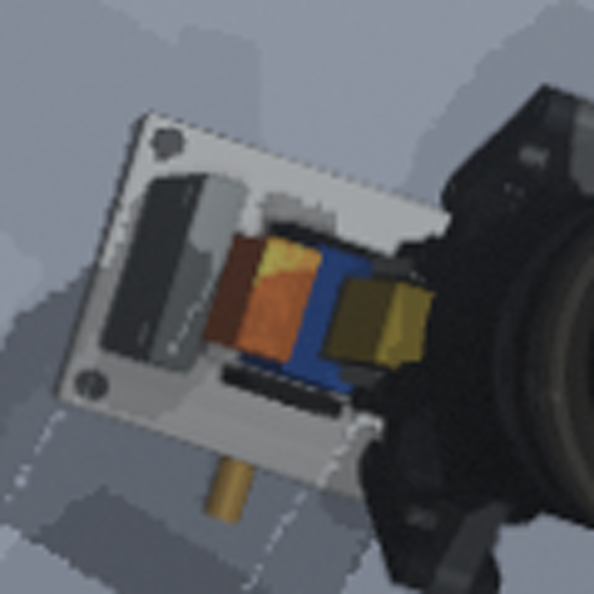

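Both orange jaws have moved outward: in the side crop the near lip is at (345,325) and blue shoulder shows on both sides of the neck. I'll try a gentle lift and watch the force.

Emit:
jog_arm([
  [[-0.002,0,0,0],[-0.002,0,0,0],[-0.002,0,0,0],[-0.002,0,0,0],[0,0,0,0]],
])

```text
t: 7.65
ee_pos: [0.5026, -0.2274, 0.111]
eef_rot: [1.456, 1.028, -1.457]
wrist_force: [-2.2, -2.7, -1.0]
opening: 0.0233
```

```bash
python3 go.py
```

```text
t 7.65 p [ 0.5026 -0.2274  0.111 ] F [-2.2 -2.7 -1. ] open 0.0233
toolx [-0.  0. -1.] yang -19.59 q [-0.56  0.51  1.61 -0.    1.02 -0.22]
along y mm -1.6 x -0.2 Fy -3.3 Fx -1.2 M [-0.64  0.5   0.04]
```

Emit:
jog_arm([
  [[-0.004,0,0,0],[-0.006,0,0,0],[-0.008,0,0,0],[-0.01,0,0,0],[0,0,0,0]],
])

```text
t: 8.15
ee_pos: [0.5039, -0.2279, 0.1409]
eef_rot: [1.457, 1.024, -1.454]
wrist_force: [0.1, -0.3, -2.3]
opening: 0.0235
```

```bash
python3 go.py;  python3 - <<'E'
from workcell import snapshot
import cv2,numpy as np
for n in ("side",):
    d=snapshot(n); np.savez(f"{n}5.npz",**d)
    c=d["frame"][300:480,300:480,::-1] if n=="side" else d["frame"][240:360,410:530,::-1]
    cv2.imwrite(f"pics/{n}5.png",cv2.resize(c,(594,594),interpolation=2))
E
```

```text
t 8.15 p [ 0.5039 -0.2279  0.1409] F [ 0.1 -0.3 -2.3] open 0.0235
toolx [ 0.003 -0.002 -1.   ] yang -19.59 q [-0.56  0.48  1.58  0.    1.08 -0.22]
along y mm -1.6 x 1.2 Fy -0.3 Fx 0.2 M [ 0.    0.01 -0.02]
```

View pics/side5.png

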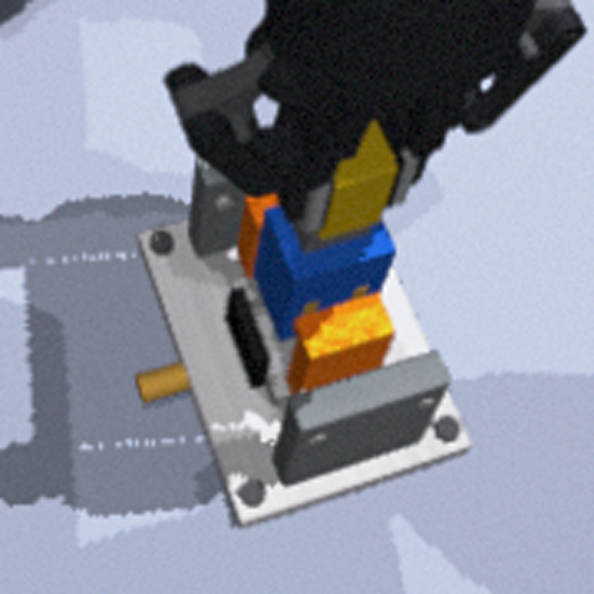

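The adapter is free. Its blue body is clear of both jaws, it hangs upright, and Fz reads -2.3 N, about its weight. Lifting out.

Emit:
jog_arm([
  [[-0.015,0,0,0],[-0.018,0,0,0],[-0.02,0,0,0],[-0.02,0,0,0],[-0.015,0,0,0],[-0.007,0,0,0],[0,0,0,0]],
])

```text
t: 8.9
ee_pos: [0.5031, -0.2275, 0.2344]
eef_rot: [1.457, 1.026, -1.456]
wrist_force: [0.4, -1.1, -2.3]
opening: 0.0237
```

```bash
python3 go.py 0.5793 0.1983 0.23;  python3 - <<'E'
from workcell import snapshot
import cv2,numpy as np
for n in ("side",):
    d=snapshot(n); np.savez(f"{n}6.npz",**d)
    c=d["frame"][200:480,300:580,::-1]
    cv2.imwrite(f"pics/{n}6.png",cv2.resize(c,(594,594),interpolation=2))
E
```

```text
t 8.9 p [ 0.5031 -0.2275  0.2344] F [ 0.4 -1.1 -2.3] open 0.0237
toolx [ 0.001 -0.001 -1.   ] yang -19.59 q [-0.56  0.39  1.44  0.    1.31 -0.22]
shift tool [ 0.0041 -0.071  -0.4268]
along y mm -1.5 x 0.3 Fy -0.9 Fx 0.7 M [ 0.07 -0.01  0.06]
```

View pics/side6.png

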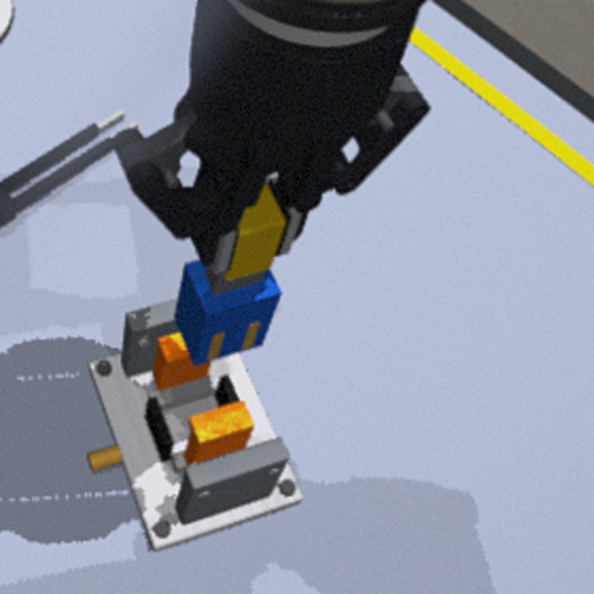

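The adapter is fully out and both jaws are pushed back. Carrying it to the disc with a smooth ramp.

Emit:
jog_arm([
  [[0,-0.0025,-0.015,0],[0,-0.0042,-0.025,0],[0,-0.0055,-0.033,0],[0,-0.0055,-0.033,0],[0,-0.0055,-0.033,0],[0,-0.0055,-0.033,0],[0,-0.0055,-0.033,0],[0,-0.0055,-0.033,0]],
])

```text
t: 9.75
ee_pos: [0.5446, 0.0125, 0.2327]
eef_rot: [1.455, 1.029, -1.458]
wrist_force: [1.1, -0.4, -2.2]
opening: 0.0235
```

Emit:
jog_arm([
  [[0,-0.0055,-0.033,0],[0,-0.0055,-0.033,0],[0,-0.0055,-0.033,0],[0,-0.0055,-0.033,0],[0,-0.0042,-0.025,0],[0,-0.003,-0.018,0],[0,-0.0017,-0.01,0],[0,-0.0006,-0.004,0]],
])

```text
t: 10.55
ee_pos: [0.5786, 0.1994, 0.2332]
eef_rot: [1.455, 1.028, -1.457]
wrist_force: [-0.6, -0.1, -3.7]
opening: 0.0232
```

Emit:
jog_arm([
  [[0,0,0,0],[0,0,0,0],[0,0,0,0],[0,0,0,0]],
])

```text
t: 10.95
ee_pos: [0.579, 0.1979, 0.2339]
eef_rot: [1.457, 1.027, -1.457]
wrist_force: [0.2, -0.0, -2.2]
opening: 0.0236
```

```bash
python3 go.py 0.5793 0.1983 0.0987;  python3 - <<'E'
from workcell import snapshot
import cv2,numpy as np
for n in ("side","top"):
    d=snapshot(n); np.savez(f"{n}7.npz",**d)
    cv2.imwrite(f"pics/{n}7.png",d["frame"][:,:,::-1])
E
```

```text
t 10.95 p [0.579  0.1979 0.2339] F [ 0.2 -0.  -2.2] open 0.0236
toolx [ 0. -0. -1.] yang -19.66 q [ 0.2   0.5   1.26 -0.    1.38  0.55]
shift tool [ 1.352e-01  1.000e-04 -5.000e-04]
along y mm 424.7 x -70.9 Fy 0.0 Fx 0.2 M [-0.03 -0.05  0.01]
```

View pics/side7.png

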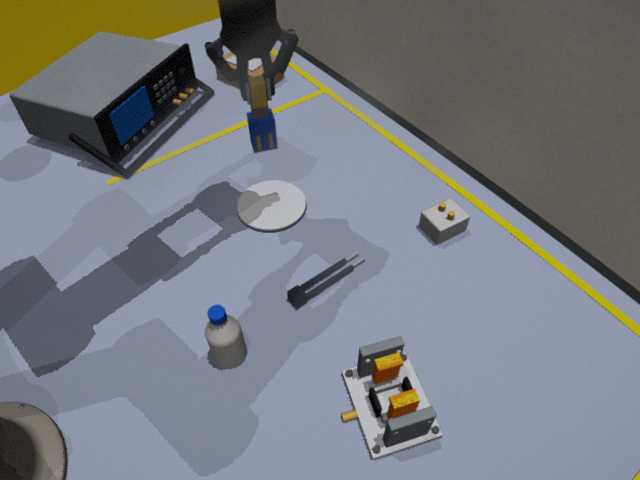

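View pics/top7.png

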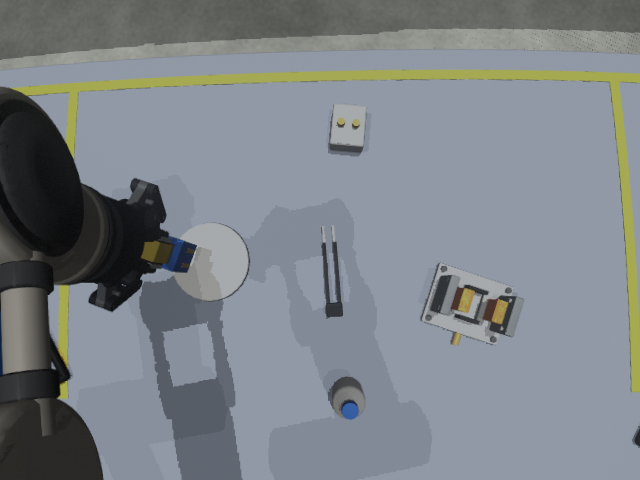

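```bash
python3 - <<'E'
from m import *
d=load("side7.npz"); f=d["frame"]; hsv=cv2.cvtColor(f,cv2.COLOR_RGB2HSV)
roi=np.zeros(f.shape[:2],bool); roi[95:165,235:290]=1
b=(cv2.inRange(hsv,(105,120,30),(125,255,255))>0)&roi
c=big(b); print(cv2.boundingRect(c), cv2.approxPolyDP(c,2,True).reshape(-1,2).tolist())
a=np.radians(-19.6); gx=np.array([np.cos(a),np.sin(a),0]); gy=np.array([-gx[1],gx[0],0])
o=np.array([.579,.1979,.1432])
for z in(0,.06):
  print(z,[proj(d,o+sx*.02*gx+sy*.015*gy+[0,0,z]).round(1)[0].tolist() for sx in(-1,1) for sy in(-1,1)])
b2=cv2.erode(b.astype(np.uint8),np.ones((3,3)))>0
X=pts(d,b2); L=np.c_[(X-o)@gx,(X-o)@gy,X[:,2]-o[2]]
q=L[(abs(L[:,0])<.017)&(L[:,2]<.055)&(L[:,1]<-.008)]; A=np.c_[q[:,2],np.ones(len(q))]
print(len(q),"front face y = a*z+b",np.linalg.lstsq(A,q[:,1],rcond=None)[0], L.min(0),L.max(0))
E
```

```text
(247, 109, 30, 43) [[270, 109], [269, 115], [263, 118], [253, 119], [251, 113], [247, 113], [254, 151], [257, 151], [255, 136], [259, 134], [262, 149], [268, 148], [269, 132], [273, 133], [276, 145], [274, 118]]
0 [[253.8, 153.9], [250.4, 143.1], [277.5, 149.2], [273.5, 138.6]]
0.06 [[249.4, 123.8], [246.0, 113.2], [274.5, 119.1], [270.4, 108.7]]
304 front face y = a*z+b [-0.00201995 -0.01304175] [-0.0195615  -0.01596196  0.00441572] [0.01726558 0.01134329 0.06243047]
```

The hanging body matches the projected upright body: the front face slope is -0.002, and corners (247,113) and (274,118) agree within 1 px. The tweezers (300,285), bottle (227,335) and box (444,220) look unmoved. Descending.

Emit:
jog_arm([
  [[0.015,0,0,0],[0.025,0,0,0],[0.03,0,0,0],[0.025,0,0,0],[0.015,0,0,0],[0.008,0,0,0],[0.004,0,0,0],[0,0,0,0]],
])

```text
t: 11.85
ee_pos: [0.5791, 0.1986, 0.1119]
eef_rot: [1.457, 1.027, -1.456]
wrist_force: [0.0, 0.3, -2.1]
opening: 0.0237
```

Emit:
jog_arm([
  [[0.002,0,0,0],[0.002,0,0,0],[0.002,0,0,0],[0.001,0,0,0],[0,0,0,0]],
])

```text
t: 12.35
ee_pos: [0.5789, 0.1986, 0.1047]
eef_rot: [1.456, 1.028, -1.457]
wrist_force: [-0.0, -0.2, -3.3]
opening: 0.0237
```

```bash
python3 go.py 0.5793 0.1983 0.0987
```

```text
t 12.35 p [0.5789 0.1986 0.1047] F [-0.  -0.2 -3.3] open 0.0237
toolx [-0. -0. -1.] yang -19.59 q [ 0.21  0.62  1.44 -0.    1.09  0.55]
shift tool [0.006  0.0005 0.0002]
along y mm 425.4 x -71.2 Fy -0.2 Fx 0.1 M [-0.03  0.01 -0.02]
```

Still hanging free. Going down in 1 mm steps until the force shows contact.

Emit:
jog_arm([
  [[0.001,0,0,0],[0.001,0,0,0],[0.001,0,0,0],[0,0,0,0]],
])

```text
t: 12.75
ee_pos: [0.5788, 0.1986, 0.1016]
eef_rot: [1.456, 1.028, -1.457]
wrist_force: [-0.4, 0.5, -2.2]
opening: 0.0233
```

Emit:
jog_arm([
  [[0.001,0,0,0],[0.001,0,0,0],[0,0,0,0]],
])

```text
t: 13.05
ee_pos: [0.5789, 0.1986, 0.0996]
eef_rot: [1.456, 1.028, -1.457]
wrist_force: [-0.9, -0.4, -2.8]
opening: 0.0235
```

Emit:
jog_arm([
  [[0.0005,0,0,0],[0.0005,0,0,0],[0,0,0,0]],
])

```text
t: 13.35
ee_pos: [0.579, 0.1987, 0.0988]
eef_rot: [1.457, 1.027, -1.456]
wrist_force: [0.4, 0.5, -2.4]
opening: 0.0232
```

Emit:
jog_arm([
  [[0.0005,0,0,0],[0.0005,0,0,0],[0,0,0,0]],
])

```text
t: 13.65
ee_pos: [0.5791, 0.1987, 0.0987]
eef_rot: [1.457, 1.027, -1.456]
wrist_force: [-0.9, 0.9, 4.7]
opening: 0.0238
```

Emit:
jog_arm([
  [[0.0005,0,0,0],[0.0005,0,0,0],[0,0,0,0]],
])

```text
t: 13.95
ee_pos: [0.5792, 0.1988, 0.0987]
eef_rot: [1.457, 1.027, -1.455]
wrist_force: [-2.7, -0.5, 11.8]
opening: 0.0236
```

Contact came at TCP z 0.0987, exactly as predicted. I'll ease the pressure, soften the grip, then release.

Emit:
jog_arm([
  [[-0.0005,0,0,0],[-0.0005,0,0,0],[0,0,0,0],[0,0,0,0]],
], newtons=20)

```text
t: 14.35
ee_pos: [0.5791, 0.1988, 0.0987]
eef_rot: [1.457, 1.027, -1.456]
wrist_force: [-2.1, -0.3, 7.0]
opening: 0.0235
```

Emit:
jog_arm([
  [[0,0,0,0],[0,0,0,0],[0,0,0,0],[0,0,0,0],[0,0,0,0],[0,0,0,0]],
], hand=0.3)

```text
t: 14.95
ee_pos: [0.5789, 0.1987, 0.0977]
eef_rot: [1.456, 1.028, -1.457]
wrist_force: [-0.3, -0.6, -0.4]
opening: 0.0604
```

```bash
python3 go.py 0.5793 0.1983 0.25;  python3 - <<'E'
from workcell import snapshot
import cv2,numpy as np
for n in ("side",):
    d=snapshot(n); np.savez(f"{n}8.npz",**d)
    cv2.imwrite(f"pics/{n}8.png",cv2.resize(d["frame"][60:260,180:380,::-1],(594,594),interpolation=2))
E
```

```text
t 14.95 p [0.5789 0.1987 0.0977] F [-0.3 -0.6 -0.4] open 0.0604
toolx [-0. -0. -1.] yang -19.6 q [ 0.21  0.62  1.44 -0.    1.07  0.55]
shift tool [-0.1523  0.0004  0.0002]
along y mm 425.4 x -71.2 Fy -0.7 Fx -0.0 M [-0.01  0.03 -0.02]
```

View pics/side8.png

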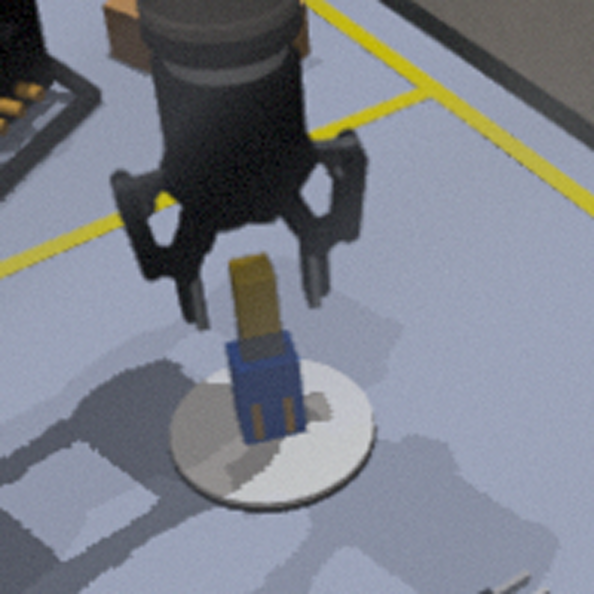

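The adapter stands upright on the disc with its foot at crop (272,435), and the fingers are open on both sides with no force. Withdrawing straight up.

Emit:
jog_arm([
  [[-0.01,0,0,0],[-0.02,0,0,0],[-0.03,0,0,0],[-0.03,0,0,0],[-0.03,0,0,0],[-0.02,0,0,0],[-0.01,0,0,0],[0,0,0,0]],
])

```text
t: 15.8
ee_pos: [0.5795, 0.1988, 0.2495]
eef_rot: [1.459, 1.026, -1.454]
wrist_force: [-0.5, 0.2, -0.1]
opening: 0.0602
```

Emit:
jog_arm([
  [[0,0,0.03,0],[0,0,0.04,0],[0,0,0.04,0],[0,0,0.03,0],[0,0,0.01,0],[0,0,0,0],[0,0,0,0]],
])

```text
t: 16.5
ee_pos: [0.5289, 0.0581, 0.2473]
eef_rot: [1.457, 1.028, -1.457]
wrist_force: [0.3, -0.1, 0.1]
opening: 0.0599
```

```bash
python3 - <<'E'
from m import *
from workcell import snapshot,manip
for n in ("side","top"):
    d=snapshot(n); np.savez(f"{n}9.npz",**d)
    cv2.imwrite(f"pics/{n}9.png",d["frame"][:,:,::-1])
d=load("side9.npz"); f=d["frame"]; hsv=cv2.cvtColor(f,cv2.COLOR_RGB2HSV)
y=(cv2.inRange(hsv,(24,80,60),(36,255,255))>0); y[:130]=0;y[240:]=0;y[:,:230]=0;y[:,310:]=0
X=pts(d,y) if y.any() else None
roi=np.zeros(f.shape[:2],bool); roi[120:240,225:315]=1
A=pts(d,roi); t=A[(A[:,2]>.129)&(A[:,2]<.138)]; s=A[(A[:,2]>.064)&(A[:,2]<.071)]
print("grip top",len(t),np.median(t[:,2]),cv2.minAreaRect((t[:,:2]*1000).astype(np.float32)))
print("shoulder",cv2.minAreaRect((s[:,:2]*1000).astype(np.float32)))
print(manip.sense()["t"],manip.sense()["wrist_force"])
E
```

```text
grip top 136 0.1331841289815244 ((580.7949829101562, 199.47833251953125), (24.399063110351562, 24.295133590698242), 70.41521453857422)
shoulder ((580.39208984375, 201.32513427734375), (34.371788024902344, 38.80471420288086), 72.35581970214844)
16.6 [-0.04114904 -0.40658951 -0.64573024]
```

View pics/side9.png

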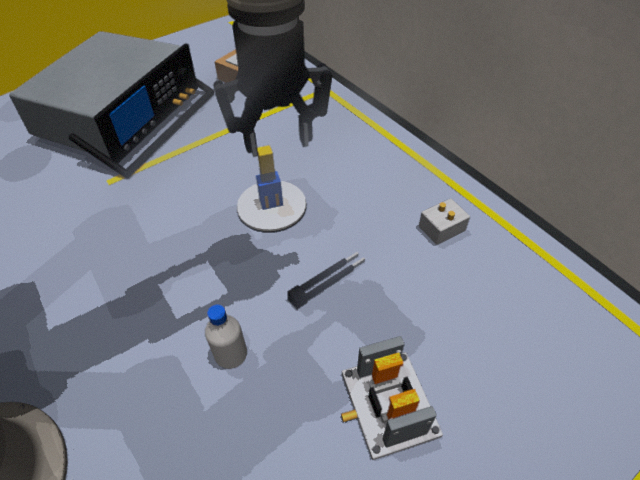

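View pics/top9.png

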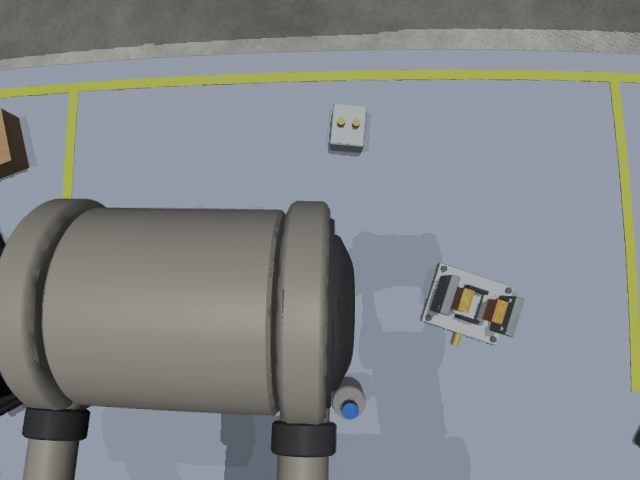

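The adapter stands upright near the disc centre: side pixel (268,195), grip top at z 133 mm and (581,199) mm against the disc centre (579,198). The tweezers, bottle and box are at the same pixels as before. Handing in.

```bash
python3 -c "
from workcell import manip
print(manip.sign_off())"
```

```text
the job is handed in; nothing more can be done
None
```

The adapter is out of the fixture and standing upright on the white disc, and I handed the job in at about 16.6 s of the 48 s allowed.

- **Freeing it:** I gripped the yellow grip across the fixture's x faces and rocked it about 18.5 mm towards +y, then about 19 mm towards -y. I kept going each way until the force rise (26 N and 20 N) suggested the jaw had reached its stop. It then lifted out with only about its own weight on the wrist.
- **Placing it:** It touched the disc at the predicted height and was pressed with at most 12 N. I eased the pressure before letting go.
- **Last checks:** From the side camera, the grip top is about 2 mm from the disc centre, at a height of 133 mm as expected, and the adapter stands upright. The bottle, tweezers and box are at the same pixels in the side view as at the start. The gripper is clear and the wrist force is near zero.
- **Limits of the checks:** I did not measure how far the jaws were pushed back; I judged it from the force rise, the pictures and the free lift. In the last top view the arm hid the disc and the tweezers, so those final checks rest on the side view. There, the shoulder depth points sat about 2 mm off the grip top, within the camera's accuracy and partial view.

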